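# Clear the sloping carving board

### The job

Clear the sloping carving board: first take the printing block off it and lay it flat in the tray that suits its shape, then take the scraper from its leaning rest and with it wipe all three loose wood chips down the board into the chip trough, never pushing the chips with the gripper itself. Finally lean the scraper back in its rest, handle up and foot down on the rest's floor, and leave the other things on the table where they stand.

Things in the scene. Friction and masses are not known exactly. Their poses are not given: they have to be found in the camera images.
- board: the sloping board, fixed: rubber face 200 mm wide (x), 300 mm long (y), tilted 25 degrees. Origin in the middle of the face, 123 mm above the table; y points straight downhill to the chip trough, x is level, z stands out of the face. Both side edges have rails (x = +-100 to +-112 mm) 12 mm above the rubber; upper and lower ends are open. Things lie still on the rubber
- trough_in (a point): middle of the floor of the chip trough, a fixed open plywood box below the board's lower edge, 6 mm above the table; x as the board's x, y level and away from the board, z up. Inside 224 (x) by 114 mm (y), walls 52 mm above the table. The board's lower edge is 60 mm above the table and reaches about 7 mm past the inside of the near wall
- block: the printing block, 45 (x) x 70 (y) x 22 mm (z), plain wood with a picture on its top; it lies on the rubber with its long side roughly across the slope. Origin in the middle of its underside, z up out of the top; 60 g
- oblong_tray: fixed low wooden tray, the one the block fits: inside 100 (x) x 84 mm (y), walls 6 mm thick, rim 14 mm above the table, inner floor 6 mm above the table. Origin on the table under its middle. The block fits with its long side along the tray's x, either way round
- square_tray: fixed low wooden tray, too small for the block: inside 60 x 60 mm, otherwise like the oblong tray. Origin on the table under its middle
- scraper: the scraper, 250 g: a steel foot 124 mm wide (x), 26 thick (y), 34 high, flat below, and on it a wooden handle 100 mm wide (x), 22 thick (y), from 34 to 116 mm above the underside. Origin in the middle of the underside, z up the handle. Grip the handle across its thickness (y); it is too wide the other way. It starts in the rest
- rest: the scraper's rest, fixed: a sloping floor and, square to it on its downhill (+y) side, a back plate the scraper leans on, 25 degrees from vertical. Origin in the middle of the floor, 35 mm above the table; z along the leaning handle, x level. Floor x +-75, y +-31 mm; plate face at y = 13.5, up to z = 58 mm; other sides open. Its frame and a home scraper's coincide, give or take 30 mm in x
- chip_a: loose wood chip, a flat strip 62 x 20 x 12 mm thick, one end narrower, lying on the rubber uphill of the block; 15 g. Origin in the middle of its underside, x along its length
- chip_b: loose wood chip, a flat strip 68 x 20 x 12 mm thick, one end narrower, lying on the rubber downhill of the block; 15 g. Origin in the middle of its underside, x along its length
- chip_c: loose wood chip, a flat strip 74 x 20 x 12 mm thick, one end narrower, lying on the rubber downhill of the block; 15 g. Origin in the middle of its underside, x along its length
- tape: bystander: a roll of masking tape lying flat, 104 mm across, 24 mm high; origin in the middle of its underside
- ink: bystander: an ink jar, 54 mm across, 57 mm high; origin in the middle of its underside
- sander: bystander: a sanding block, 40 x 60 x 30 mm high; origin in the middle of its underside

How it is judged:
By the outcome, as a careful person would: the job done as asked, in the order asked, and still so for the second after the job is handed in, with the robot touching nothing.
It also fails if it takes over 72 s, if anything falls off the work surface, if the arm or the gripper's body presses on something with over 40 N, if the wrist force passes 120 N, or if a joint passes its speed limit or range.

### The arm

A 6-joint arm with a two-finger parallel gripper is mounted at the origin on a cart in front of the work surface, level with it; the furniture and walls round the work are solid. World frame = base frame: x ahead of the robot, y to its left, z up, the work surface at z = 0. Lengths are in m, angles in rad, forces in N, time in s.
With the tool pointing down it reaches from about 0.425 to 0.95 m from the base axis. Payload 3.5 kg.
Tool frame: the origin (TCP) lies at the very end of the fingers, on their centre line; the grasp point (between the pads) lies 19 mm behind it (ctrl.grip_depth is the distance from the TCP to the grasp point, in m); z points along the fingers, y is the line along which they close (so a half turn about z gives the same grasp; the last joint's range is limited). The gripper opens to 85 mm and grips with 20 to 120 N. Pads are 22 mm wide; open, the fingers measure 114 mm over their backs; the gripper's body (76 mm by 85 mm) begins 54 mm behind the grasp point. The pads swing forward as they close: fully open they stand 13 mm farther back than shut.
Start: joints at [-1.382, 0.286, 1.577, -0, 1.279, -0.15], TCP at [0.224, -0.637, 0.231] pointing down, gripper open.
Joint ranges: [-2.77, 2.77], [-0.9, 2.22], [0.21, 2.48], [-1.53, 4.67], [0.24, 2.81], [-2.84, 2.84]. Speed limits (rad/s): [2.79, 2.79, 3.14, 3.14, 3.14, 3.14].

### API

Orientations are given as a 3x3 rotation matrix whose columns are the frame's x, y, z axes.
In Python, from plant import ctrl gives the robot as it stands. Calls block until the motion is done:
- ctrl.movep(position, orientation): joint-space move of the TCP to a pose.
- ctrl.move_l(position, frame=None, velocity=0.15, force_limit=None): straight line of the TCP; frame=None keeps the orientation; velocity is the mean speed in m/s. With force_limit (N) it stops when the force on the tool has changed by that much, and returns True; else False.
- ctrl.goto_joints(angles): joint-space move.
- ctrl.open_gripper() and ctrl.close(squeeze=None): open the fingers fully, or close them until they stop; squeeze is the grip in N (None keeps the last).
- ctrl.sleep(seconds).
- ctrl.inverse_kinematics(position, orientation): joint angles nearest the present ones, or None.
- ctrl.observe(): the state.
- ctrl.capture(name): name is "scene" or "top" or "wrist"; returns the picture (384x512x3 uint8, blue, green, red); there is no depth.
- ctrl.get_calibration(name): a dict with "fx", "fy", "cx", "cy" (pixels), "T" (4x4, takes a point from camera to world coordinates). Camera axes: x right, y up, looking along -z (the intrinsics and any distortion apply to the point x, -y, -z); pixel columns grow to the right and rows downward; lengths in m; the calibration is good to about 2 mm. The wrist camera is an equidistant fisheye: a pixel r from the principal point sees the ray r / f radians off the axis. A picture is of the moment at which its call begins: read the wrist's pose just before it. get_calibration takes no time and is no camera call; for the wrist camera it gives the pose at the moment of the call.
A pose or a line that the arm cannot do raises ctrl.MotionError and nothing moves.
- ctrl.hand_in(): hands the job in; it is judged then, once.
The state is a dict: "time_s": time; "qpos": joint angles; "joint_vel": joint speeds; "joint_torque": joint torques, N m; "tool_pos": TCP position; "ee_rot": TCP orientation; "wrist_force": force on the tool from outside, world axes, zero at the start; "moment": the same for the moment, N m; "finger_gap": opening from 0.0 (shut) to 1.0 (fully open); "gripper_force": force on a finger pad.
Only numpy, scipy, OpenCV 4.12 (cv2) and the standard library are available. Lean on these libraries where they do the work, as an engineer would, in place of code of your own. Each camera call takes 0.05 s, during which the arm holds its last target. There are 200 camera calls.

## Working session

There is one attempt and no reset: what is moved stays moved. The work goes in short steps, each a Python script; the robot and the scene stay as the last script left them, time stands still between calls to the robot, and variables do not carry over. Pictures are saved under pics/ and viewed, at most 12 in all, crops included, and the job is handed in when it is done.

```bash
ls; mkdir -p pics; python3 - <<'E'
from plant import ctrl
import cv2
for n in("scene","top"):
    im=ctrl.capture(n); cv2.imwrite(f"pics/{n}0.png",cv2.resize(im,(800,600),interpolation=cv2.INTER_CUBIC))
    cv2.imwrite(f"pics/{n}0_raw.png",im)
    c=ctrl.get_calibration(n);print(n,c)
E
```

```text
pics
scene {'fx': 383.5664551898552, 'fy': 383.5664551898552, 'cx': 251.43740817269662, 'cy': 187.05759181308065, 'T': array([[ 0.88899446,  0.24935856, -0.38406921,  0.0367909 ],
       [-0.45741492,  0.44426628, -0.770324  , -0.94245865],
       [-0.02145788,  0.86049275,  0.50901059,  0.77921175],
       [ 0.        ,  0.        ,  0.        ,  1.        ]])}
top {'fx': 488.67793276080107, 'fy': 488.67793276080107, 'cx': 259.4222923443232, 'cy': 191.28069228027266, 'T': array([[ 0.01976183,  0.99460114, -0.10187269,  0.42311663],
       [-0.99943873,  0.01689507, -0.02892718,  0.02329758],
       [-0.02704986,  0.10238716,  0.99437678,  1.34580644],
       [ 0.        ,  0.        ,  0.        ,  1.        ]])}
```

View pics/scene0.png

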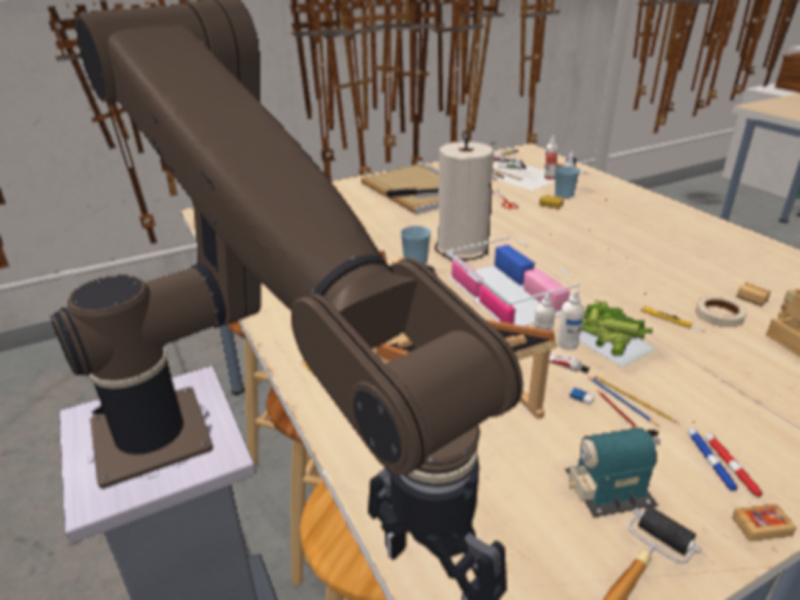

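View pics/top0.png

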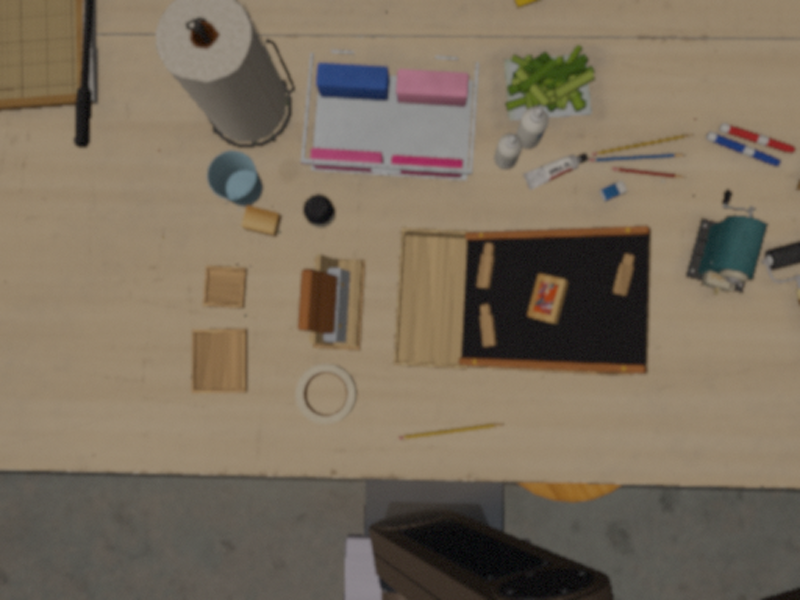

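```bash
python3 - <<'E'
import cv2
im=cv2.imread("pics/top0_raw.png")
for n,x0,y0,w,h,s in(("A",250,140,175,105,4.5),("B",115,120,133,150,4)):
    c=cv2.resize(im[y0:y0+h,x0:x0+w],None,fx=s,fy=s,interpolation=cv2.INTER_CUBIC)
    for u in range(x0-x0%10+10,x0+w,10):
        k=int((u+.5-x0)*s);cv2.line(c,(k,0),(k,6),(0,255,0),1)
        if u%20==0:cv2.putText(c,str(u),(k-12,18),0,.4,(0,0,255))
    for v in range(y0-y0%10+10,y0+h,10):
        k=int((v+.5-y0)*s);cv2.line(c,(0,k),(6,k),(0,255,0),1)
        if v%20==0:cv2.putText(c,str(v),(8,k+4),0,.4,(0,0,255))
    cv2.imwrite(f"pics/top0{n}.png",c)
# dark rubber and things on it
roi=im.max(axis=2)
m=((roi<60)*255).astype('uint8');m[:, :290]=0;m[:,420:]=0;m[:140]=0;m[245:]=0
cs,hi=cv2.findContours(m,cv2.RETR_CCOMP,cv2.CHAIN_APPROX_NONE)
for c,h in zip(cs,hi[0]):
    if cv2.contourArea(c)>60: print(cv2.contourArea(c),h[3],cv2.minAreaRect(c),cv2.boxPoints(cv2.minAreaRect(c)).round(1).tolist())
E
```

```text
8963.5 -1 ((355.3431396484375, 189.64845275878906), (117.01042175292969, 82.52372741699219), 1.5911403894424438) [[295.70001220703125, 229.3000030517578], [298.0, 146.8000030517578], [415.0, 150.0], [412.70001220703125, 232.5]]
280.5 0 ((311.2308044433594, 207.84619140625), (30.01640510559082, 11.411195755004883), 82.87498474121094) [[303.70001220703125, 193.6999969482422], [315.0, 192.1999969482422], [318.79998779296875, 222.0], [307.3999938964844, 223.39999389648438]]
687.5 0 ((349.81329345703125, 190.45021057128906), (23.060806274414062, 32.65874099731445), 14.931416511535645) [[334.5, 203.3000030517578], [342.8999938964844, 171.6999969482422], [365.20001220703125, 177.60000610351562], [356.70001220703125, 209.1999969482422]]
302.0 0 ((399.08831787109375, 175.1470947265625), (12.369317054748535, 29.83188247680664), 14.03624439239502) [[389.5, 188.10000610351562], [396.70001220703125, 159.1999969482422], [408.70001220703125, 162.1999969482422], [401.5, 191.10000610351562]]
295.0 0 ((310.6486511230469, 169.60812377929688), (11.343530654907227, 31.893404006958008), 9.462322235107422) [[302.3999938964844, 184.39999389648438], [307.70001220703125, 152.89999389648438], [318.8999938964844, 154.8000030517578], [313.6000061035156, 186.3000030517578]]
```

View pics/top0A.png

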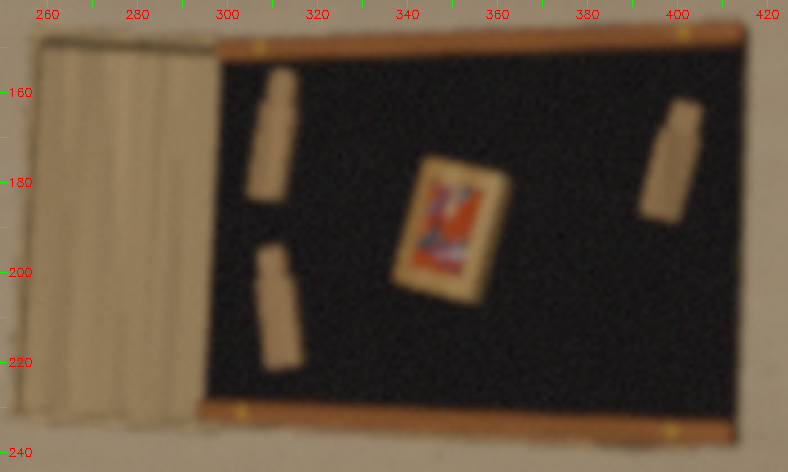

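View pics/top0B.png

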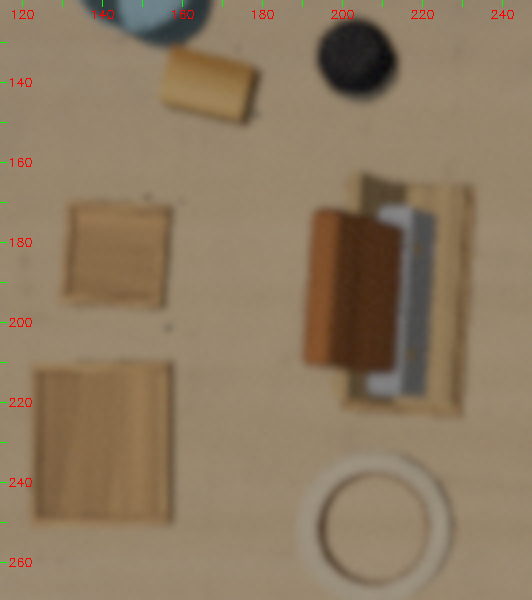

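```bash
cat > h.py <<'E'
import numpy as np, cv2
from scipy.optimize import least_squares
from scipy.spatial.transform import Rotation as Ro
T25=np.deg2rad(25)
def proj(c,P):
    T=c["T"];p=(np.asarray(P)-T[:3,3])@T[:3,:3]
    return np.c_[c["cx"]+c["fx"]*p[:,0]/-p[:,2],c["cy"]-c["fy"]*p[:,1]/-p[:,2]]
def R(yaw,tilt=0):   # tilt: z leans toward +y
    return Ro.from_euler('z',yaw).as_matrix()@Ro.from_euler('x',-tilt).as_matrix()
def tool(Rf,flip=1): # tool pointing along -z of frame, closing along frame y
    return np.c_[-flip*Rf[:,0],flip*Rf[:,1],-Rf[:,2]]
E
cat > fit.py <<'E'
from h import *
from plant import ctrl
c=ctrl.get_calibration("top")
A=lambda L:np.array(L)/4.5+[249.5,139.5]
B=lambda L:np.array(L)/4+[114.5,119.5]
def fit(pts,uv,z0,tilt,x0):
    f=lambda p:(proj(c,np.r_[p[0],p[1],z0]+np.array(pts)@R(p[2],tilt).T)-uv).ravel()
    s=least_squares(f,x0,loss='soft_l1');print(s.x.round(4),np.abs(s.fun.reshape(-1,2)).round(1).tolist());return s.x
b=fit(np.array([[112,-150,12],[112,150,12],[-112,150,12],[-112,-150,12],[0,150,0],[0,-150,0]])/1e3,A([[745,22],[217,41],[200,418],[737,443],[213,230],[741,232]]),.123,T25,[.6,-.2,0])
Rb=R(b[2],T25);ob=np.r_[b[:2],.123]
o=fit(np.array([[56,48,14],[56,-48,14],[-56,-48,14],[-56,48,14]])/1e3,B([[34,362],[172,362],[172,523],[34,523]]),0,0,[.6,.3,0])
uv=B([[473,186],[460,415],[342,215],[330,368],[317,208],[304,362],[404,222],[394,374],[436,212],[425,396]])
P=np.array([[75,-31,0],[-75,-31,0],[50,-11,116],[-50,-11,116],[50,11,116],[-50,11,116],[50,-11,34],[-50,-11,34],[62,-13,0],[-62,-13,0]])/1e3
k=np.r_[0,0,np.ones(8)]
def f(p):
    Q=P.copy();Q[:,0]+=k*p[3]
    return (proj(c,np.r_[p[0],p[1],.035]+Q@R(p[2],T25).T)-uv).ravel()
s=least_squares(f,[.6,.1,0,0],loss='soft_l1');print("rest",s.x.round(4),np.abs(s.fun.reshape(-1,2)).round(1).tolist())
def onb(cor,uv,h,x0):
    g=lambda p:(proj(c,ob+(np.c_[np.array(cor)@R(p[2])[:2,:2].T+p[:2],np.full(len(cor),h)])@Rb.T)-uv).ravel()
    s=least_squares(g,x0);print(s.x.round(4),np.abs(s.fun).max().round(1));return s.x
blk=onb(np.array([[22.5,35],[22.5,-35],[-22.5,-35],[-22.5,35]])/1e3,A([[392,283],[427,158],[512,177],[478,306]])[[1,0,3,2]]*1.0,.022,[0,0,1.3]) 
for n,px in(("a",(670,160)),("b",(273,135)),("c",(279,308))):
    g=lambda p:(proj(c,[ob+Rb@np.r_[p,.012]])-A([px])).ravel()
    print(n,least_squares(g,[0,0]).x.round(3))
np.savez("fit.npz",b=b,o=o,r=s.x,blk=blk)
# wrist views feasibility
for n,X,Rr in(("blk",ob+Rb@np.r_[blk[:2],.05],Rb@R(blk[2]-np.pi/2)),("rest",np.r_[s.x[:2],.035]+R(s.x[2],T25)@[0,0,.08],R(s.x[2],T25))):
  for fl in(1,-1):
    for sw in (0,):
        print(n,fl,ctrl.inverse_kinematics(X,tool(Rr,fl)))
E
python3 fit.py
```

```text
[ 0.5534 -0.1749 -0.0348] [[0.1, 0.9], [0.3, 0.5], [0.5, 0.6], [0.3, 0.5], [0.4, 0.1], [0.7, 0.0]]
[0.4474 0.3862 0.035 ] [[0.1, 0.1], [0.3, 0.7], [0.0, 0.1], [0.5, 0.6]]
rest [ 0.5472  0.1702 -0.031  -0.0037] [[2.1, 0.6], [2.1, 0.8], [0.2, 2.4], [0.2, 0.6], [1.3, 0.5], [0.6, 0.8], [1.5, 0.5], [1.8, 0.3], [1.0, 0.4], [1.1, 0.3]]
[-2.2000e-03  1.7000e-03  4.4416e+00] 18.7
a [ 0.037 -0.113]
b [0.054 0.112]
c [-0.046  0.103]
blk 1 [-0.26618374  0.1185403   1.94032414 -0.49885114  1.03493392  1.85853264]
blk -1 [-0.26618374  0.1185403   1.94032414 -0.49885114  1.03493392 -1.28306001]
rest 1 [ 0.35080321  0.34846716  1.78585527 -0.43216278  1.21215293 -0.99326044]
rest -1 [ 0.35080321  0.34846716  1.78585527 -0.43216278  1.21215293  2.14833222]
```

```bash
python3 - <<'E'
import re
s=open('fit.py').read()
s=s.replace("[[22.5,35],[22.5,-35],[-22.5,-35],[-22.5,35]]","[[35,22.5],[35,-22.5],[-35,-22.5],[-35,22.5]]").replace("A([[392,283],[427,158],[512,177],[478,306]])[[1,0,3,2]]*1.0,.022,[0,0,1.3]","A([[427,158],[512,177],[478,306],[392,283]]),.022,[0,0,-.2]").replace("blk[2]-np.pi/2","blk[2]")
open('fit.py','w').write(s)
E
python3 fit.py | sed -n 4,10p
cat >> h.py <<'E'
def load():
    d=np.load("fit.npz");b,o,r,k=d["b"],d["o"],d["r"],d["blk"]
    return dict(ob=np.r_[b[:2],.123],Rb=R(b[2],T25),blk=k,o=o,orr=np.r_[r[:2],.035],Rr=R(r[2],T25),dx=r[3])
def fish(c,P):
    T=c["T"];p=(np.asarray(P)-T[:3,3])@T[:3,:3];p=p*[1,-1,-1]
    th=np.arctan2(np.hypot(p[:,0],p[:,1]),p[:,2]);n=np.hypot(p[:,0],p[:,1])
    return np.c_[c["cx"]+c["fx"]*th*p[:,0]/n,c["cy"]+c["fy"]*th*p[:,1]/n]
E
python3 - <<'E'
from h import *; from plant import ctrl; import pickle
d=load();k=d["blk"]
F=d["Rb"]@R(k[2])
ctrl.movep(d["ob"]+d["Rb"]@np.r_[k[:2],.17],tool(F,-1))
c=ctrl.get_calibration("wrist");im=ctrl.capture("wrist");pickle.dump(c,open("w1.pkl","wb"));cv2.imwrite("pics/w1_raw.png",im)
P=[d["ob"]+d["Rb"]@np.r_[x,y,z] for x,y,z in((.1,.15,.012),(.1,-.15,.012),(-.1,.15,.012),(-.1,-.15,.012))]
P+=[d["ob"]+d["Rb"]@(np.r_[k[:2],.022]+R(k[2])@[sx*.035,sy*.0225,0]) for sx in(1,-1) for sy in(1,-1)]
uv=fish(c,P);print(uv.round(1));v=cv2.resize(im,(800,600),interpolation=cv2.INTER_CUBIC)
for q in uv: cv2.drawMarker(v,tuple(int(a) for a in (q+.5)*1.5625),(0,255,0),0,14,1)
cv2.imwrite("pics/w1.png",v);o=ctrl.observe();print(o["time_s"],o["tool_pos"],o["qpos"],c["fx"])
E
```

```text
[-0.0024  0.0009 -0.2338] 1.1
a [ 0.037 -0.113]
b [0.054 0.112]
c [-0.046  0.103]
blk 1 [-0.2676068   0.11776033  1.94047671 -0.49868424  1.03488355 -1.32167258]
blk -1 [-0.2676068   0.11776033  1.94047671 -0.49868424  1.03488355  1.81992008]
rest 1 [ 0.35080321  0.34846716  1.78585527 -0.43216278  1.21215293 -0.99326044]
[[100.5 117.1]
 [372.7  49.2]
 [155.9 276.3]
 [397.4 223.5]
 [231.8 141. ]
 [277.8 141. ]
 [233.2 208.5]
 [276.5 208.4]]
2.4167 [ 0.55346303 -0.10299919  0.27669015] [-0.17792591  0.00998695  1.84566332 -0.45606942  1.2534977   1.79995298] 297.3186396354542
```

View pics/w1.png

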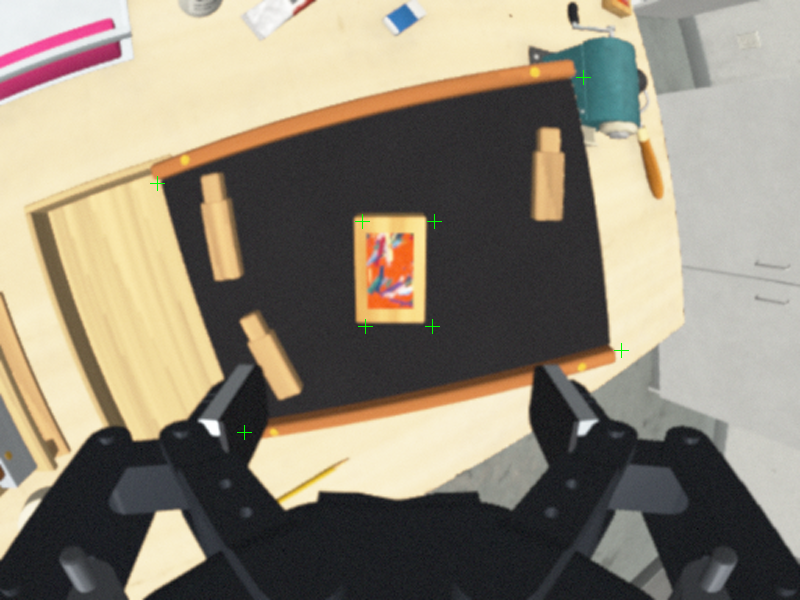

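```bash
python3 - <<'E'
from h import *; from plant import ctrl
d=load();k=d["blk"];F=d["Rb"]@R(k[2]);p=lambda z:d["ob"]+d["Rb"]@np.r_[k[0],k[1]+.002,z]
to=np.r_[d["o"][:2],.22];Rt=tool(R(d["o"][2]),-1)
print(ctrl.inverse_kinematics(to,Rt))
st=lambda t:print(t,ctrl.observe()["time_s"],ctrl.observe()["tool_pos"].round(4) if hasattr(ctrl.observe()["tool_pos"],'round') else ctrl.observe()["tool_pos"],ctrl.observe()["finger_gap"],ctrl.observe()["gripper_force"],np.round(ctrl.observe()["wrist_force"],1))
print(ctrl.move_l(p(.005),tool(F,-1),velocity=.12,force_limit=6));st("down")
ctrl.close(40);st("closed")
ctrl.move_l(p(.16),velocity=.25);st("up")
ctrl.movep(to,Rt);st("tray")
print(ctrl.move_l(np.r_[d["o"][:2],.06],velocity=.2))
c=ctrl.get_calibration("wrist");im=ctrl.capture("wrist")
P=[np.r_[d["o"][:2],0]+R(d["o"][2])@[x*.056,y*.048,.014] for x in(1,-1) for y in(1,-1)]
v=cv2.resize(im,(800,600),interpolation=cv2.INTER_CUBIC)
for q in fish(c,P): cv2.drawMarker(v,tuple(int(a) for a in (q+.5)*1.5625),(0,255,0),0,14,1)
cv2.imwrite("pics/w2.png",v);st("end")
E
```

```text
[ 5.40500145e-01  1.12781201e-01  1.79959857e+00 -4.44089210e-16
  1.22921288e+00  2.07628416e+00]
False
down 3.9417 [ 0.5518 -0.1701  0.1273] 0.9990524973913459 0.0 [ 0.2 -0.7 -0.4]
closed 4.4 [ 0.5516 -0.17    0.127 ] 0.5167962073755838 43.516207337379456 [-0.5  1.1  2.3]
up 5.1667 [ 0.5525 -0.1047  0.2649] 0.5115013097362425 43.146377205848694 [-0.3  0.7 -1.5]
tray 6.975 [0.4481 0.3854 0.22  ] 0.5186908245172334 43.131932616233826 [ 1.4 -0.6 -1.5]
False
end 7.975 [0.4488 0.3869 0.0619] 0.5144247467136921 43.12629461288452 [ 0.4  0.1 -1.3]
```

View pics/w2.png

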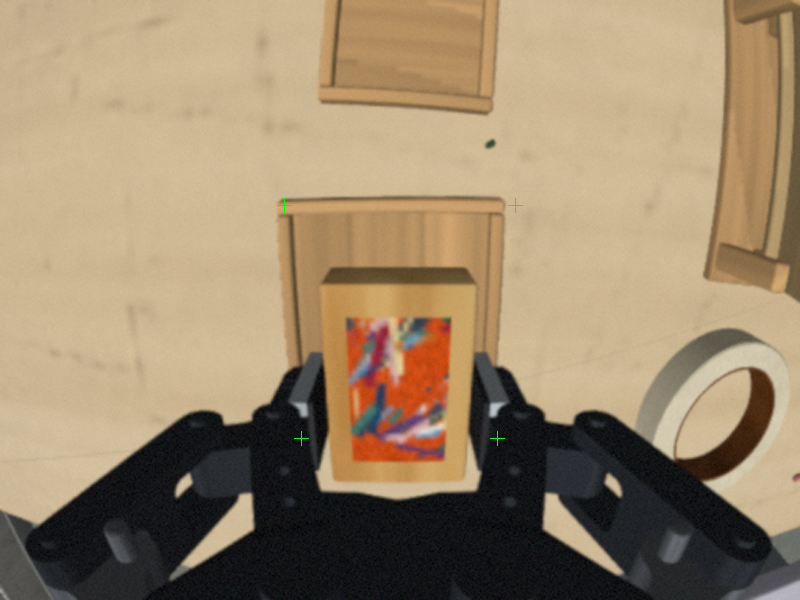

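```bash
cat >> h.py <<'E'
def st(t):
    from plant import ctrl
    o=ctrl.observe();print(t,round(o["time_s"],2),np.round(o["tool_pos"],4),round(o["finger_gap"],3),round(float(np.max(o["gripper_force"])),1),np.round(o["wrist_force"],1))
E
python3 - <<'E'
from h import *; from plant import ctrl; import pickle
d=load();o=d["o"][:2]+[0,.0025]
print(ctrl.move_l(np.r_[o,.0085],velocity=.08,force_limit=5));st("set")
ctrl.open_gripper();st("open")
ctrl.move_l(np.r_[o,.16],velocity=.25)
im=ctrl.capture("wrist");cv2.imwrite("pics/w3a.png",im)
Rr=d["Rr"];g=d["orr"]+Rr@[d["dx"],-.002,.22]
print([ctrl.inverse_kinematics(g,tool(Rr,f)) for f in(1,-1)])
ctrl.movep(g,tool(Rr,-1));st("rest")
c=ctrl.get_calibration("wrist");im2=ctrl.capture("wrist")
P=[d["orr"]+Rr@np.array(q) for q in((d["dx"]+.05,-.011,.116),(d["dx"]-.05,-.011,.116),(d["dx"]+.05,.011,.116),(d["dx"]-.05,.011,.116),(.075,-.031,0),(-.075,-.031,0),(d["dx"]+.062,-.013,.0))]
uv=fish(c,P)
pickle.dump(c,open("w3.pkl","wb"));cv2.imwrite("pics/w3_raw.png",im2)
v=cv2.resize(im2,(800,600),interpolation=cv2.INTER_CUBIC)
for q in uv: cv2.drawMarker(v,tuple(int(a) for a in (q+.5)*1.5625),(0,255,0),0,14,1)
v[400:,:260]=cv2.resize(im,(260,200));cv2.imwrite("pics/w3.png",v);print(uv*1.5625)
E
```

```text
True
set 8.57 [0.4462 0.3878 0.0097] 0.518 44.3 [-0.3 -1.2  3.8]
open 9.07 [0.4456 0.3875 0.0096] 1.0 0.0 [ 0.5  0.1 -0.4]
[array([ 0.43505909,  0.27066992,  1.63198274, -0.38990165,  1.45481366,
       -1.01658523]), array([ 0.43505909,  0.27066992,  1.63198274, -0.38990165,  1.45481366,
        2.12500742])]
rest 10.59 [0.5453 0.2616 0.2329] 0.997 0.0 [-0.6  0.7  0.5]
[[418.41372595 200.02690587]
 [416.06579166 374.50905788]
 [376.33597215 199.9693459 ]
 [378.2512389  374.45349314]
 [438.12974752 150.99227456]
 [434.55198978 335.72864079]
 [414.49750643 172.21059527]]
```

View pics/w3.png

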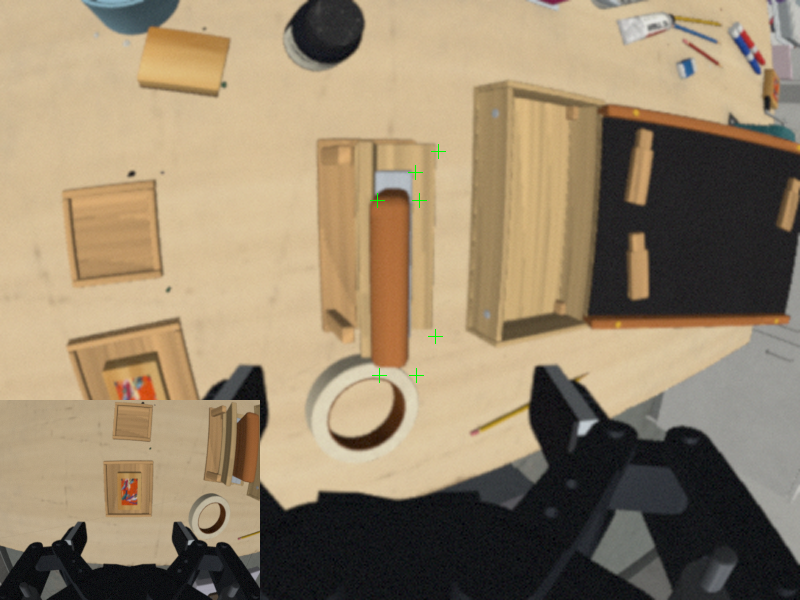

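```bash
python3 - <<'E'
from h import *; from plant import ctrl
d=load();Rr=d["Rr"];Rt=tool(Rr,-1)
q=lambda z:d["orr"]+Rr@[d["dx"]+.004,.0035,z]
print(ctrl.move_l(q(.15),velocity=.2,force_limit=15))
print(ctrl.move_l(q(.072),velocity=.08,force_limit=8));st("down")
ctrl.close(80);st("closed");ctrl.sleep(.2);st("settled")
o=ctrl.observe();np.savez("grip.npz",p=o["tool_pos"],R=o["ee_rot"],cmd=q(.072))
print(np.round(np.array(o["ee_rot"])-Rt,3).max())
print(ctrl.move_l(q(.077),velocity=.05));st("lift5")
ctrl.move_l(q(.17),velocity=.15);st("up")
c=ctrl.capture("wrist");cv2.imwrite("pics/w4.png",c)
E
```

```text
False
False
down 12.27 [0.5491 0.2041 0.0994] 1.002 0.0 [ 0.3  0.2 -0.1]
closed 12.87 [0.5487 0.2036 0.0991] 0.245 78.4 [-0.3  0.1  1.8]
settled 13.07 [0.5487 0.2036 0.0991] 0.243 78.4 [-0.9 -0.8  1.9]
0.0
False
lift5 13.32 [0.548  0.2055 0.1029] 0.247 78.2 [-1.2 -3.2 -0.9]
up 14.08 [0.5492 0.2452 0.1863] 0.245 78.5 [ 0.5 -0.1 -3.9]
```

View pics/w4.png

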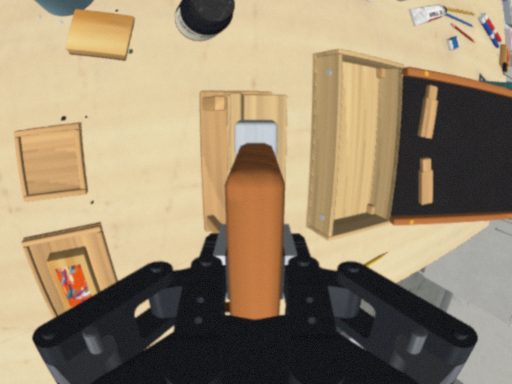

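```bash
cat >> h.py <<'E'
def bp(x,y,z):
    d=load();return d["ob"]+np.r_[.002,.003,0]+d["Rb"]@np.r_[x,y,z+.072]
def bz():
    from plant import ctrl
    return ((np.array(ctrl.observe()["tool_pos"])-bp(0,0,0))@load()["Rb"]).round(4)
E
python3 - <<'E'
from h import *; from plant import ctrl
d=load();Rt=tool(d["Rb"],-1)
ctrl.movep(bp(-.034,.045,.06),Rt);st("hover")
print(ctrl.move_l(bp(-.034,.045,.015),velocity=.15,force_limit=12))
print(ctrl.move_l(bp(-.034,.045,-.006),velocity=.03,force_limit=5));st("touch");z=bz();print(z)
z0=z[2]+.0015
ctrl.move_l(bp(-.034,.045,z0),velocity=.03)
print(ctrl.move_l(bp(-.034,.165,z0),velocity=.1,force_limit=20));st("end")
ctrl.move_l(bp(-.034,.15,.05),velocity=.2)
ctrl.move_l(bp(.034,-.055,.05),velocity=.25)
v=cv2.resize(ctrl.capture("top"),None,fx=1,fy=1)[130:255,240:430];cv2.imwrite("pics/t5.png",cv2.resize(v,None,fx=4,fy=4));st("x")
ctrl.move_l(bp(.034,-.055,.012),velocity=.15,force_limit=12)
print(ctrl.move_l(bp(.034,-.055,-.006),velocity=.03,force_limit=5));z2=bz();print(z2);st("touch2")
ctrl.move_l(bp(.034,-.055,.045),velocity=.2);st("up")
np.savez("z.npz",z=np.c_[z,z2])
E
```

```text
hover 15.36 [ 0.5249 -0.0735  0.2233] 0.252 78.6 [-0.5  0.  -3.1]
False
True
touch 16.35 [ 0.5242 -0.0999  0.1689] 0.248 79.2 [-0.3  1.1  3.9]
[-0.0337  0.0449 -0.0004]
False
end 17.98 [0.5279 0.0091 0.1199] 0.247 78.5 [ 0.9 -0.7 -2.9]
x 19.45 [ 0.5885 -0.17    0.2549] 0.246 79.0 [ 0.3 -0.4 -2.8]
True
[ 0.0347 -0.0552 -0.0004]
touch2 20.32 [ 0.5894 -0.1929  0.2112] 0.248 79.8 [1.3 1.2 3.7]
up 20.72 [ 0.5894 -0.1734  0.2521] 0.248 79.1 [ 0.5 -0.5 -3.9]
```

View pics/t5.png

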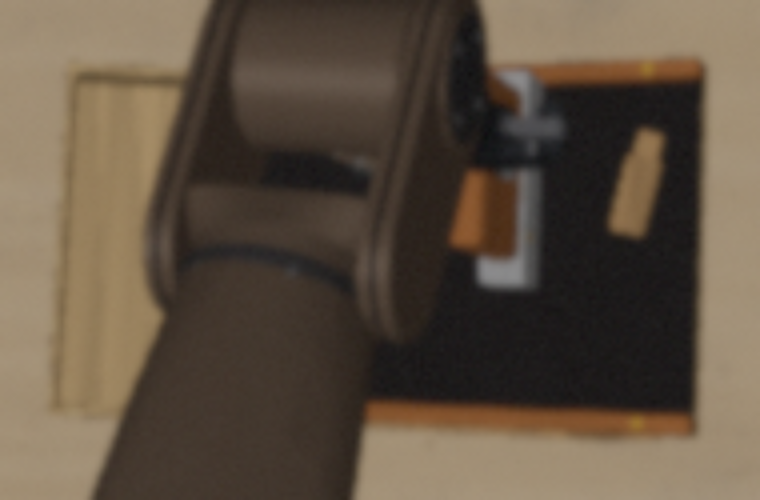

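```bash
python3 - <<'E'
from h import *; from plant import ctrl
x=.031;z=.0015
ctrl.move_l(bp(x,-.16,.045),velocity=.2)
print(ctrl.move_l(bp(x,-.16,z),velocity=.1,force_limit=8));st("start")
print(ctrl.move_l(bp(x,.168,z),velocity=.11,force_limit=20));st("end");print(bz())
ctrl.move_l(bp(x,.15,.06),velocity=.2)
# clear the view: back above the rest
d=load();g=np.load("grip.npz");Rr=d["Rr"]
ctrl.movep(g["cmd"]+Rr@[0,-.003,.11],tool(Rr,-1));st("rest hover")
a=ctrl.capture("top")[130:255,240:430];b=ctrl.capture("wrist")
v=np.full((600,760,3),0,np.uint8);v[:375,:570]=cv2.resize(a,(570,375));v[375:,:300]=cv2.resize(b,(300,225));v[375:,300:]=cv2.resize(b[40:165,300:512],(460,225));cv2.imwrite("pics/t6.png",v)
E
```

```text
True
start 21.86 [ 0.5813 -0.2863  0.2546] 0.247 79.8 [-0.1 -0.4  4. ]
False
end 24.96 [0.5928 0.0099 0.1188] 0.249 80.7 [-0.3 -0.8 -3.1]
[0.0311 0.1677 0.0016]
rest hover 26.35 [0.5499 0.2463 0.1986] 0.254 80.8 [ 0.5 -0.7 -2.2]
```

View pics/t6.png

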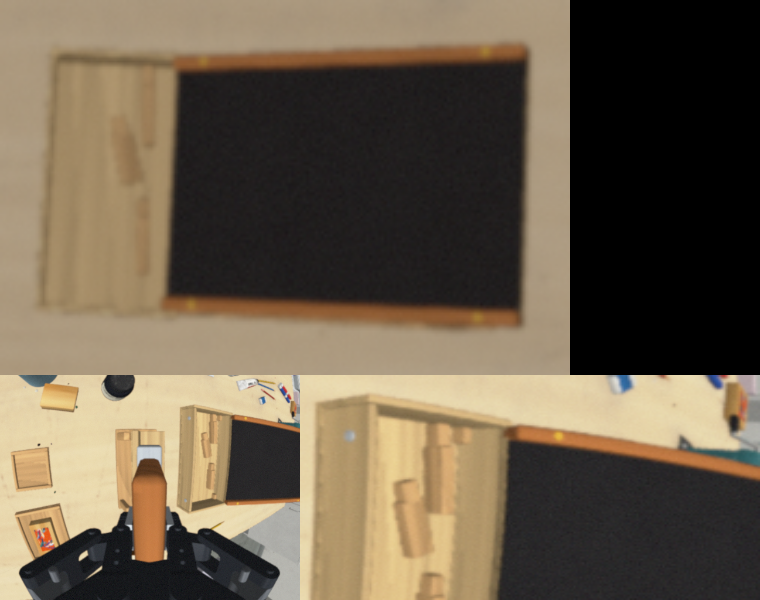

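```bash
python3 - <<'E'
from h import *; from plant import ctrl
d=load();g=np.load("grip.npz");Rr=d["Rr"];q=lambda y,z:g["cmd"]+Rr@[0,y,z]
print(ctrl.move_l(q(-.003,.01),velocity=.12,force_limit=12))
print(ctrl.move_l(q(-.003,-.004),velocity=.03,force_limit=4));st("floor")
r=lambda:((np.array(ctrl.observe()["tool_pos"])-g["cmd"])@Rr).round(4)
z=r();print(z)
ctrl.move_l(q(-.003,z[2]+.0007),velocity=.03)
print(ctrl.move_l(q(.003,z[2]+.0007),velocity=.03,force_limit=4));z2=r();print(z2);st("plate")
print(ctrl.move_l(q(z2[1],z[2]-.001),velocity=.03,force_limit=4));st("down")
ctrl.open_gripper();ctrl.sleep(.3);st("open")
ctrl.move_l(q(z2[1],.12),velocity=.15)
b=ctrl.capture("wrist")
ctrl.move_l(q(-.02,.2),velocity=.25);st("away")
a=ctrl.capture("top")[120:270,115:300]
v=np.zeros((600,800,3),np.uint8);v[:300,:370]=cv2.resize(a,(370,300));v[300:,:400]=cv2.resize(b,(400,300));v[300:,400:]=cv2.resize(ctrl.capture("wrist"),(400,300));v[:300,370:770]=cv2.resize(ctrl.capture("scene"),(400,300));cv2.imwrite("pics/f.png",v)
E
```

```text
False
True
floor 27.83 [0.5493 0.2013 0.1003] 0.251 81.8 [0.5 1.6 3.7]
[ 0.0008 -0.0028  0.0004]
True
[-0.0004 -0.0007  0.0003]
plate 28.29 [0.5482 0.2032 0.0994] 0.244 81.5 [ 0.8 -0.3  3.6]
False
down 28.54 [0.5486 0.203  0.0992] 0.248 81.8 [-1.   0.5  5.8]
open 29.48 [0.5486 0.2029 0.0986] 0.999 0.0 [0.3 0.7 0.4]
away 30.97 [0.5508 0.2701 0.2887] 1.003 0.0 [-0.4  0.3 -1.2]
```

View pics/f.png

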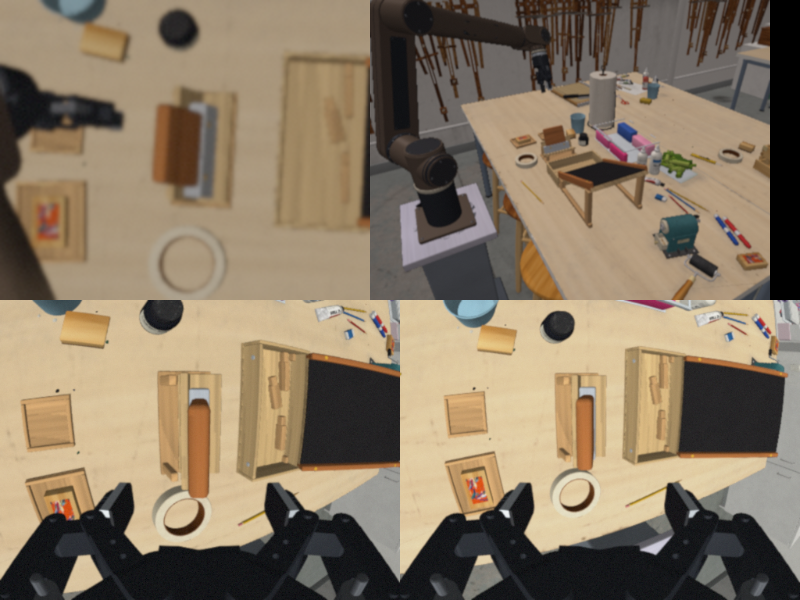

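The scraper is leaning in its rest, the block is in the oblong tray, all three chips are in the trough, and the bystanders haven't moved.

```bash
python3 -c "
from plant import ctrl
print(ctrl.hand_in())"
```

```text
the job is handed in; nothing more can be done
None
```

The job is handed in: the block lies flat in the oblong tray, all three chips are in the trough, and the scraper leans in its rest; the last pictures show the other things undisturbed, at about 31 s of the 72 s allowed.

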